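# Lock the flights tin, pull its tight lid, release the tin

### The arm

A 6-joint arm with a two-finger parallel gripper is mounted at the origin on the work surface. World frame = base frame: x ahead of the robot, y to its left, z up, the work surface at z = 0. Lengths are in m, angles in rad, forces in N, time in s.
With the tool pointing down it reaches from about 0.375 to 0.975 m from the base axis. Payload 3.8 kg.
Tool frame: the origin (TCP) lies between the finger pads; the fingertips stand 11 mm ahead of it and the grasp point (between the pads) lies 8 mm behind it; z points along the fingers, y is the line along which they close (so a half turn about z gives the same grasp; the last joint's range is limited). The gripper opens to 85 mm and grips with 20 to 120 N. Pads are 22 mm wide; open, the fingers measure 114 mm over their backs; the gripper's body (76 mm by 85 mm) begins 54 mm behind the grasp point. The pads swing forward as they close: fully open they stand 13 mm farther back than shut.
Start: joints at [-1.267, 0.264, 1.604, -0, 1.274, -0.037], TCP at [0.226, -0.636, 0.242] pointing down, gripper open.
Joint ranges: [-2.63, 2.63], [-0.94, 2.18], [0.31, 2.57], [-1.31, 4.45], [0, 2.66], [-2.55, 2.55]. Speed limits (rad/s): [2.57, 2.57, 3.14, 3.14, 3.14, 3.14].

### API

Orientations are given as a unit quaternion [w, x, y, z].
In Python, from cell import manip, cams gives the robot as it stands.
- The arm moves only by the tool apply_moves, never from a script. Its argument "plan" is a list of rows, each a list of 3 entries, a list of its own where there are three numbers: the turn, a rotation vector about the world's x, y, z in degrees, then the shift along the world's x, y, z in cm, then the opening, from -1 (shut) to 1 (fully open), so that 0 is half open. In form: [[[ax, ay, az], [dx, dy, dz], claw], ...]. A call has 1 to 8 rows; each row shifts and turns the commanded pose from where the row before left it; what a row does not reach is not made up. A row lasts 1/10 s, in which the tool goes at most 50 mm and 8.59 degrees, less where a joint would pass 70% of its speed; a pose out of reach is approached as far as the arm can. A call with a gripper value outside its range is refused whole. The fingers move at their own pace and stop on an object; "newtons" is the grip in N (left out, the last holds). Time passes only in rows, so rows that do not move let the fingers close. It gives the time, the measured TCP pose, the force, the opening and the grip force at its end, in the units of the state.
- manip.get_state(): the state, without advancing time (a new reading comes with each control period).
- cams.snapshot(name): name is "scene" or "side" or "wrist"; returns a dict with "image" (384x512x3 uint8, blue, green, red), "camera_matrix" (3x3 intrinsics, pixels), "position" and "rotation" of the camera in the world. Camera axes: x right, y down, z forward; pixel columns grow to the right and rows downward; lengths in m; the calibration is good to about 2 mm. A picture is of the moment at which its call begins. There is no depth.
- manip.finish_job(): hands the job in; it is judged then, once.
The state is a dict: "t": time; "joint_pos": joint angles; "joint_vel": joint speeds; "tau": joint torques, N m; "eef_pos": TCP position; "tcp_rot": TCP orientation; "ft_force": force on the tool from outside, world axes, zero at the start; "wrist_torque": the same for the moment, N m; "grip_width": finger opening in m; "grip_force": force on a finger pad.
Only numpy, scipy, OpenCV 4.12 (cv2) and the standard library are available. Lean on these libraries where they do the work, as an engineer would, in place of code of your own. Each camera call takes 0.05 s, during which the arm holds its last target. There are 200 camera calls.

### The job

Push the pedal of the steel bracket down until it snaps and locks the flights tin to the ledge, pull the tight lid straight off by its knob and set it down gently, knob up, in the middle of the round cork mat. Then flick the pedal's upturned toe up so that it springs fully up and frees the tin, leaving the tin standing upright in the bracket and everything else on the ledge where it is.

Things in the scene. Friction and masses are not known exactly. Their poses are not given: they have to be found in the camera images.
- bracket: Steel bracket screwed to the ledge: 3 mm base plate, 116 mm (x) by 170 mm (y). Origin on the ledge under the centre of the tin's place, z up. The pedal lies on its -y side, hinged between two cheeks 50 mm high; on its +y side a fixed stop (top 31 mm above the ledge) stands behind the tin's foot flange, and a guide 25 mm high at either side.
- hinge (a point): The pedal's hinge axis: bracket frame (0, -56, 40) mm, axes as the bracket's; the hinge runs along the bracket's x. Below it a tongue on the pedal swings over the tin's foot flange as the pedal goes down and then keeps that side of the tin from rising more than about 4 mm.
- pedal (a joint): Hinge angle of the steel pedal, rad: 0 = sprung up (arm 0.90 rad above level, pointing away from the tin), 0.90 = locked (arm level, pointing to the bracket's -y). Up to about 13 N down on the toe pushes it; past the dead point near 0.52 it snaps to 0.90 by itself; let go earlier it springs back up. Out of the lock it takes 2 to 6 N up at the toe as far as 0.52, then it springs up by itself.
- toe (a point): Middle of the outer end edge of the toe, a plate 90 mm wide, 6 mm thick and 28 mm long that turns up at 40 degrees from the cross bar. When locked this point lies 113 mm out from the hinge axis and 18 mm above it. The frame turns with the pedal, parallel to the bracket's when the pedal is up.
- tin: Squat round aluminium tin, 76 mm diameter, 46 mm high, foot flange 96 mm diameter and 4 mm thick, about 0.2 kg. Origin at the centre of its underside, z up; it stands on the bracket's 3 mm plate and is loose until the pedal is locked.
- lid: Dented aluminium lid, 82 mm diameter, about 0.07 kg, with a plug of 60 mm diameter and 6 mm depth below. Origin at the centre of the plug's underside, z up; plate from 6 to 11 mm. On the tin the origin is 40 mm above the tin's. It sits tight: about 8 to 16 N straight up draw the plug 6 mm out, so an unlocked tin would come up with it.
- knob (a point): Middle of the head of the lid's turned dark wooden knob, 32 mm above the lid's origin. The knob rises from 11 to 39 mm above the origin; stem 14 mm, head (28 to 36 mm) 20 mm in diameter.
- mat: Round cork mat, 110 mm diameter, 4 mm thick, fixed on the ledge. Origin at the centre of its underside.
- cup: Bystander: white ceramic chalk cup, 68 mm wide, 70 mm high, with chalk sticks to 76 mm. Origin under its centre.
- dart0: Bystander: dart, 150 mm long, 25 mm high at the flights, along its x axis; origin under its middle.
- dart1: Bystander: dart like dart0.
- dart2: Bystander: dart like dart0.
- chalk_holder: Bystander: walnut chalk holder, 130 mm long, 18 mm wide, 14 mm high, along its x axis; origin under its middle.
- pint: Bystander: empty pint glass, 84 mm wide, 140 mm high. Origin under its centre.
- bar (a point): Middle of the pedal's cross bar, 77 mm from the hinge axis, frame as toe. Seen locked: a 22 mm wide arm at hinge height leads out to the level cross bar, 90 mm wide along the hinge, 6 mm thick, from 61 to 92 mm from the axis, with about 35 mm of free height below it; then the toe.
Not all that is in view belongs to the job. Leave any green or yellow look-alike of the tin alone.

How it is judged:
By the outcome, as a careful person would: the job done as asked, in the order asked, and still so for the second after the job is handed in, with the robot touching nothing.
It also fails if it takes over 67 s, if anything falls off the work surface, if the arm or the gripper's body presses on something with over 40 N, if the wrist force passes 120 N, or if a joint passes its speed limit or range.

## Working session

There is one attempt and no reset: what is moved stays moved. The work goes in short steps, Python scripts to look and compute and a tool call to move; the robot and the scene stay as the last step left them, time stands still between calls to the robot, and variables do not carry over. Pictures are saved under pics/ and viewed, at most 10 in all, crops included, and the job is handed in when it is done.

Besides the shell and the picture viewer there is one more tool, called as name([rows], argument=value, ...), one row to a line, values as JSON. apply_moves: Moves the arm, as the interface text tells. Its arguments: {"type":"object","properties":{"plan":{"type":"array","items":{"type":"array"}},"newtons":{"type":"number"}},"required":["plan"]}

```bash
ls; mkdir -p pics; python3 - <<'E'
from cell import manip,cams
import cv2,numpy as np
print(manip.get_state())
for n in("scene","side"):
    s=cams.snapshot(n); cv2.imwrite(f"pics/{n}0.png",s["image"]); print(n,s["camera_matrix"],s["position"],s["rotation"])
E
```

```text
pics
{'t': 0.0, 'joint_pos': array([-1.26689048e+00,  2.64774765e-01,  1.60539568e+00, -1.23557815e-05,
        1.27373616e+00, -3.68827361e-02]), 'joint_vel': array([-0.0002368 , -0.00087388, -0.00102804,  0.00024259,  0.00044059,
        0.00056671]), 'tau': array([-7.10988224e-04, -5.15114594e+01, -3.67310643e+01, -7.19151126e-05,
        1.32487767e-02, -1.24651146e-05]), 'eef_pos': array([ 0.22539248, -0.63548287,  0.24093576]), 'tcp_rot': array([-1.14589296e-03,  9.85517016e-01,  1.69572619e-01, -1.59863748e-04]), 'ft_force': array([-0.32423905,  0.5411871 ,  0.00447077]), 'wrist_torque': array([-0.01637219,  0.0406851 ,  0.0017675 ]), 'grip_force': 0.0, 'grip_width': 0.08546454596116367}
scene [[437.40233274   0.         260.90434545]
 [  0.         437.40233274 199.81913148]
 [  0.           0.           1.        ]] [0.96375081 0.43199367 1.02696192] [-0.10048673  0.34080513  0.89943228 -0.25451099]
side [[370.95352873   0.         252.92761011]
 [  0.         370.95352873 191.03558351]
 [  0.           0.           1.        ]] [0.04409295 0.67418138 0.57078885] [ 0.18077269 -0.28720202  0.80897386 -0.47999742]
```

View pics/scene0.png

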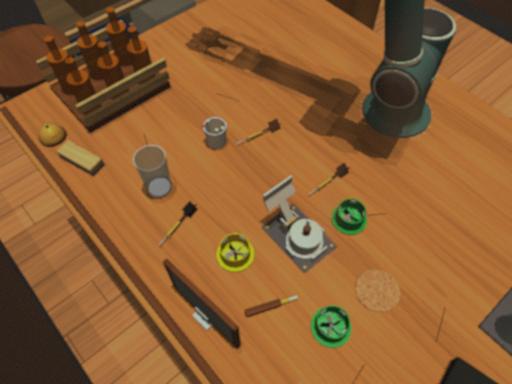

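View pics/side0.png

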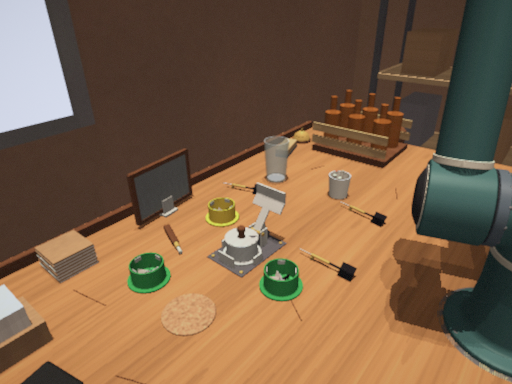

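Scene view: knob at about (306,228), pedal toe at about (280,190), mat at about (378,290). Side view: knob (241,231), toe (270,198), mat (189,313).

```bash
cat > h.py <<'E'
import numpy as np,cv2
from scipy.spatial.transform import Rotation as R
from cell import manip,cams
def rot(s):
    q=np.array(s["rotation"]); return R.from_quat(q[[1,2,3,0]])
def ray(s,p):
    K=s["camera_matrix"]; d=rot(s).apply(np.linalg.inv(K)@[p[0],p[1],1]); return np.array(s["position"]),d/np.linalg.norm(d)
def plane(s,p,z):
    o,d=ray(s,p); return o+d*(z-o[2])/d[2]
def tri(s1,p1,s2,p2):
    o,d=ray(s1,p1); q,e=ray(s2,p2)
    t=np.linalg.lstsq(np.c_[d,-e],q-o,rcond=None)[0]
    a,b=o+d*t[0],q+e*t[1]; return (a+b)/2,np.linalg.norm(a-b)
def proj(s,X):
    v=rot(s).inv().apply(np.array(X)-s["position"]); v=v@np.array(s["camera_matrix"]).T; return v[...,:2]/v[...,2:]
E
python3 - <<'E'
from h import *
a=cams.snapshot("scene");b=cams.snapshot("side")
print("knob",tri(a,(306,227),b,(241,230)))
print("mat",plane(a,(378,290),.004),plane(b,(189,313),.004))
for n,p in dict(cup=(215,142),d0=(328,180),g1=(350,217),y=(235,252),g2=(331,326),d1=(262,132),ch=(272,306)).items(): print(n,plane(a,p,.01).round(3))
c=cv2.resize(a["image"][165:280,250:350],None,fx=4.8,fy=4.8,interpolation=cv2.INTER_CUBIC)
d=cv2.resize(b["image"][175:275,200:300],None,fx=5.5,fy=5.5,interpolation=cv2.INTER_CUBIC)
cv2.imwrite("pics/c1.png",c);cv2.imwrite("pics/c2.png",d);print(c.shape)
E
```

```text
knob (array([0.53782276, 0.13159473, 0.07411596]), np.float64(0.007110846579818186))
mat [0.49493618 0.34651289 0.004     ] [0.49511074 0.34641926 0.004     ]
cup [ 0.508 -0.275  0.01 ]
d0 [0.355 0.042 0.01 ]
g1 [0.397 0.164 0.01 ]
y [0.693 0.04  0.01 ]
g2 [0.647 0.332 0.01 ]
d1 [ 0.377 -0.212  0.01 ]
ch [0.717 0.206 0.01 ]
(552, 480, 3)
```

View pics/c1.png

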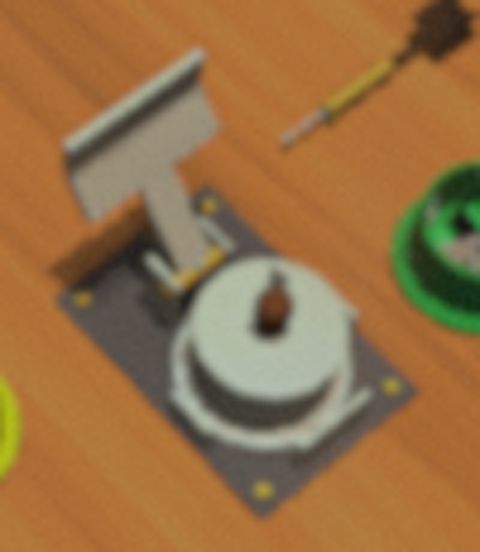

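View pics/c2.png

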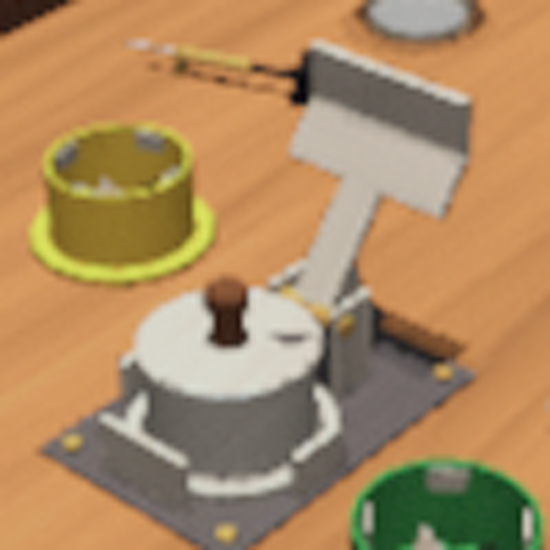

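Crop 1 (scene): plate corners at crop px (62,298), (262,517), (415,390), (207,187); knob head (274,303); toe's outer edge (67,143)–(203,52). Crop 2 (side): knob head (226,293), toe edge (315,42)–(470,100).

```bash
python3 - <<'E'
from h import *
a=cams.snapshot("scene");b=cams.snapshot("side")
A=lambda x,y:(x/4.8+250-.4,y/4.8+165-.4); B=lambda x,y:(x/5.5+200-.4,y/5.5+175-.4)
P=[plane(a,A(*p),.003)[:2] for p in [(62,298),(262,517),(415,390),(207,187)]]
for p in P: print(p.round(4))
c=sum(P)/4; y=(P[1]+P[2]-P[0]-P[3])/2; x=(P[2]+P[3]-P[0]-P[1])/2
print("c",c,np.linalg.norm(y),np.linalg.norm(x),np.degrees(np.arctan2(y[1],y[0])),np.degrees(np.arctan2(x[1],x[0])))
print("side corners",[plane(b,B(*p),.003)[:2].round(4) for p in [(42,450),(472,375)]])
print("knob",tri(a,A(274,303),b,B(226,293)),plane(a,A(274,303),.075),plane(b,B(226,293),.075))
print("toe",tri(a,A(67,143),b,B(315,42)),tri(a,A(203,52),b,B(470,100)))
# mat by ray both
for s,p in((a,(378,290)),(b,(189,313))):
    h=cv2.cvtColor(s["image"],cv2.COLOR_BGR2HSV); 
    print(h[p[1],p[0]],h[p[1]+30,p[0]+60])
E
```

```text
[0.5896 0.0286]
[0.5975 0.1939]
[0.4842 0.1964]
[0.4797 0.0298]
c [0.53774541 0.11215612] 0.16608743457629338 0.11160110169228629 87.86035110171493 179.03953050408145
side corners [array([0.598 , 0.1958]), array([0.4809, 0.032 ])]
knob (array([0.53900958, 0.13378985, 0.07935757]), np.float64(0.002795300794569901)) [0.53618346 0.1311119  0.075     ] [0.54337022 0.1307948  0.075     ]
toe (array([0.580919  , 0.02069477, 0.14191107]), np.float64(0.0025062864839815527)) (array([0.49108262, 0.02478216, 0.14234571]), np.float64(0.00048340138113161797))
[ 16 145 178] [ 14 176 175]
[ 16 111 212] [ 14 142 206]
```

apply_moves([
  [[0,0,4.4],[1.94,4.1,0],-1],
  [[0,0,4.4],[1.94,4.1,0],-1],
  [[0,0,4.4],[1.94,4.1,0],-1],
  [[0,0,4.4],[1.94,4.1,0],-1],
  [[0,0,4.4],[1.94,4.1,0],-1],
  [[0,0,4.4],[1.94,4.1,0],-1],
  [[0,0,4.4],[1.94,4.1,0],-1],
  [[0,0,4.4],[1.94,4.1,0],-1],
], newtons=60)

```text
t: 1.1
eef_pos: [0.3813, -0.3065, 0.2425]
tcp_rot: [0.0, 0.887, 0.461, 0.0]
ft_force: [1.1, 0.3, 1.0]
grip_width: -0.0004
grip_force: 0.0
```

apply_moves([
  [[0,0,4.4],[1.94,4.1,0],-1],
  [[0,0,4.4],[1.94,4.1,0],-1],
  [[0,0,4.4],[1.94,4.1,0],-1],
  [[0,0,4.4],[1.94,4.1,0],-1],
  [[0,0,4.4],[1.94,4.1,0],-1],
  [[0,0,4.4],[1.94,4.1,0],-1],
  [[0,0,4.4],[1.94,4.1,0],-1],
  [[0,0,4.4],[1.94,4.1,0],-1],
])

```text
t: 1.9
eef_pos: [0.5365, 0.0217, 0.2426]
tcp_rot: [0.0, 0.706, 0.708, 0.0]
ft_force: [0.8, -1.1, 1.3]
grip_width: 0.0006
grip_force: 0.0
```

apply_moves([
  [[0,0,0],[0,-0.1,-3.5],-1],
  [[0,0,0],[0,0,-3.5],-1],
  [[0,0,0],[0,0,-1.0],-1],
  [[0,0,0],[0,0,-0.5],-1],
  [[0,0,0],[0,0,-0.5],-1],
  [[0,0,0],[0,-0.4,-0.3],-1],
  [[0,0,0],[0,-0.5,-0.4],-1],
])

```text
t: 2.6
eef_pos: [0.5371, 0.0096, 0.1474]
tcp_rot: [0.001, 0.708, 0.707, 0.001]
ft_force: [-2.8, 0.0, 6.5]
grip_width: 0.0
grip_force: 3.5
```

apply_moves([
  [[0,0,0],[0,-0.5,-0.4],-1],
  [[0,0,0],[0,-0.45,-0.4],-1],
  [[0,0,0],[0,-0.45,-0.4],-1],
  [[0,0,0],[0,-0.4,-0.4],-1],
])

```text
t: 3.0
eef_pos: [0.5366, -0.0098, 0.1315]
tcp_rot: [0.001, 0.708, 0.707, 0.0]
ft_force: [-4.4, -2.5, 6.8]
grip_width: -0.0001
grip_force: 3.7
```

apply_moves([
  [[0,0,0],[0,-0.35,-0.45],-1],
  [[0,0,0],[0,-0.35,-0.45],-1],
  [[0,0,0],[0,-0.35,-0.5],-1],
  [[0,0,0],[0,-0.3,-0.5],-1],
  [[0,0,0],[0,-0.3,-0.5],-1],
  [[0,0,0],[0,-0.25,-0.5],-1],
])

```text
t: 3.6
eef_pos: [0.536, -0.0308, 0.1018]
tcp_rot: [0.002, 0.707, 0.707, -0.002]
ft_force: [-3.7, -10.0, 4.4]
grip_width: -0.0
grip_force: 4.5
```

```bash
python3 - <<'E'
from h import *
a=cams.snapshot("scene");b=cams.snapshot("side")
c=cv2.resize(a["image"][140:280,230:350],None,fx=3.3,fy=3.3,interpolation=cv2.INTER_CUBIC)
d=cv2.resize(b["image"][135:275,200:320],None,fx=3.3,fy=3.3,interpolation=cv2.INTER_CUBIC)
cv2.imwrite("pics/d1.png",np.hstack([c,d]))
print(manip.get_state()["ft_force"])
E
```

```text
[-0.10722155  0.26929657 -0.45220213]
```

View pics/d1.png

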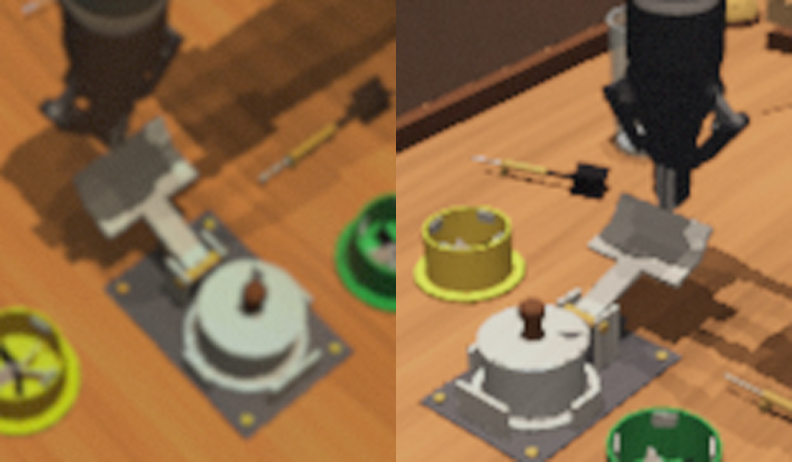

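Toe tip was pressed down and the force is gone; the pedal seems to have snapped (to be verified). Next go above the knob and look.

apply_moves([
  [[0,0,0],[0,0,4.0],-1],
  [[0,0,0],[0,3.0,3.5],0],
  [[0,0,0],[0,4.5,0],1],
  [[0,0,0],[0.1,4.5,0],1],
  [[0,0,0],[0.1,4.3,0],1],
  [[0,0,0],[0,0,0],1],
  [[0,0,0],[0,0,0],1],
])

```text
t: 4.4
eef_pos: [0.5386, 0.1362, 0.1762]
tcp_rot: [0.001, 0.707, 0.707, 0.001]
ft_force: [0.1, -0.7, -0.1]
grip_width: 0.0847
grip_force: 0.0
```

```bash
python3 - <<'E'
from h import *
a=cams.snapshot("scene");b=cams.snapshot("wrist")
print(manip.get_state()["eef_pos"],b["position"],b["rotation"],proj(b,[.539,.132,.075]),proj(b,[.539,.132,.082]))
c=cv2.resize(a["image"][140:280,230:350],None,fx=2.74,fy=2.743,interpolation=cv2.INTER_CUBIC)
np.save("w.npy",b["image"])
cv2.imwrite("pics/e1.png",np.hstack([b["image"],c[:384,:288]]))
E
```

```text
[0.53839393 0.13481976 0.17575558] [0.53878622 0.21070902 0.30907027] [1.49809759e-01 9.88714825e-01 8.02721856e-05 1.58599137e-04] [259.03388944 196.16037998] [259.04179073 199.34257157]
```

View pics/e1.png

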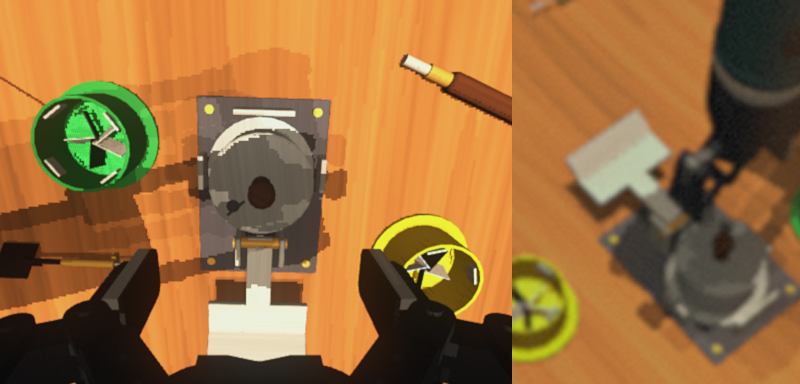

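Wrist view: knob head at about (262,190), bracket plate (198–330, 97–272), pedal looking level; scene crop: toe outer edge from full-image px (250,197.6) to (273.8,180.8).

```bash
python3 - <<'E'
from h import *
a=cams.snapshot("scene");b=cams.snapshot("wrist")
print(b["camera_matrix"][0])
g=cv2.cvtColor(b["image"],cv2.COLOR_BGR2HSV)[150:225,225:300]
m=((g[...,2]<110)&(g[...,1]>110)&((g[...,0]<15)|(g[...,0]>170))).astype(np.uint8)
n,l,st,ce=cv2.connectedComponentsWithStats(m); i=1+st[1:,4].argmax(); print(st[i],ce[i]+[225,150])
for p in [ce[i]+[225,150],(262,190)]: print([plane(b,p,z).round(4) for z in(.070,.075,.080)])
for p in((250,197.6),(273.8,180.8)): print("toe",plane(a,p,.058))
P=[plane(b,p,.003) for p in((198,97),(330,101),(316,272),(200,268))];print(np.round(P,4))
E
```

```text
[342.49461944   0.         258.85386294]
[ 23  26  28  32 636] [261.48113208 192.24528302]
[array([0.5405, 0.1327, 0.07  ]), array([0.5405, 0.1343, 0.075 ]), array([0.5405, 0.1359, 0.08  ])]
[array([0.5409, 0.1344, 0.07  ]), array([0.5409, 0.136 , 0.075 ]), array([0.5408, 0.1375, 0.08  ])]
toe [ 0.57690996 -0.03563097  0.058     ]
toe [ 0.49434124 -0.03365894  0.058     ]
[[0.4861 0.1975 0.003 ]
 [0.6003 0.1939 0.003 ]
 [0.5962 0.0261 0.003 ]
 [0.4791 0.0309 0.003 ]]
```

apply_moves([
  [[0,0,0],[0.16,-0.15,-4.0],1],
  [[0,0,0],[0,0,-3.5],1],
  [[0,0,0],[0,0,-2.0],1],
  [[0,0,0],[0,0,-1.0],1],
  [[0,0,0],[0,0,0],0],
  [[0,0,0],[0,0,0],-0.6],
  [[0,0,0],[0,0,0],-1],
  [[0,0,0],[0,0,0],-1],
], newtons=60)

```text
t: 5.4
eef_pos: [0.5409, 0.1345, 0.0719]
tcp_rot: [0.001, 0.708, 0.707, 0.001]
ft_force: [0.2, 0.4, 0.7]
grip_width: 0.0282
grip_force: 0.0
```

apply_moves([
  [[0,0,0],[0,0,0],-1],
  [[0,0,0],[0,0,0],-1],
  [[0,0,0],[0,0,0],-1],
])

```text
t: 5.7
eef_pos: [0.5403, 0.1345, 0.0717]
tcp_rot: [0.0, 0.707, 0.707, 0.001]
ft_force: [-1.7, -1.3, 5.6]
grip_width: 0.0173
grip_force: 58.4
```

apply_moves([
  [[0,0,0],[0,0,0],-0.3],
  [[0,0,0],[0,0,0],-0.3],
  [[0,0,0],[0,-0.1,-0.4],-0.3],
  [[0,0,0],[0,0,0],-0.6],
  [[0,0,0],[0,0,0],-1],
  [[0,0,0],[0,0,0],-1],
  [[0,0,0],[0,0,0],-1],
  [[0,0,0],[0,0,0],-1],
])

```text
t: 6.5
eef_pos: [0.5391, 0.1332, 0.0658]
tcp_rot: [-0.0, 0.708, 0.707, -0.0]
ft_force: [-0.8, -0.3, -2.3]
grip_width: 0.0174
grip_force: 58.5
```

apply_moves([
  [[0,0,0],[0,0,0.15],-1],
  [[0,0,0],[0,0,0.15],-1],
  [[0,0,0],[0,0,0.15],-1],
  [[0,0,0],[0,0,0.15],-1],
])

```text
t: 6.9
eef_pos: [0.5386, 0.1324, 0.0712]
tcp_rot: [-0.0, 0.707, 0.707, -0.001]
ft_force: [0.6, -4.6, -9.3]
grip_width: 0.0174
grip_force: 58.8
```

apply_moves([
  [[0,0,0],[0,0,0.15],-1],
  [[0,0,0],[0,0,0.15],-1],
  [[0,0,0],[0,0,0.15],-1],
  [[0,0,0],[0,0,0.15],-1],
])

```text
t: 7.3
eef_pos: [0.5397, 0.1331, 0.0787]
tcp_rot: [0.0, 0.707, 0.707, -0.0]
ft_force: [-1.4, -4.0, -2.5]
grip_width: 0.0176
grip_force: 62.3
```

apply_moves([
  [[0,0,0],[0,0,0.2],-1],
  [[0,0,0],[0,0,0.2],-1],
  [[0,0,0],[0,0,0.2],-1],
  [[0,0,0],[0,0,0.2],-1],
])

```text
t: 7.7
eef_pos: [0.5406, 0.134, 0.0875]
tcp_rot: [0.0, 0.708, 0.707, 0.001]
ft_force: [0.9, -0.7, -0.7]
grip_width: 0.0173
grip_force: 59.7
```

apply_moves([
  [[0,0,0],[0,0,1.5],-1],
  [[0,0,0],[0,0,1.5],-1],
  [[0,0,0],[0,0,1.5],-1],
  [[0,0,0],[0,0,0],-1],
])

```text
t: 8.1
eef_pos: [0.5423, 0.1339, 0.1353]
tcp_rot: [0.002, 0.708, 0.707, 0.003]
ft_force: [-0.4, 0.2, -0.4]
grip_width: 0.0178
grip_force: 59.7
```

```bash
python3 - <<'E'
from h import *
b=cams.snapshot("side");w=cams.snapshot("wrist")
print(manip.get_state()["eef_pos"])
cv2.imwrite("pics/f1.png",np.hstack([w["image"][80:380,100:430],cv2.resize(b["image"][175:275,190:300],None,fx=3.0,fy=3.0,interpolation=cv2.INTER_CUBIC)]))
for s in (w,):
    h=cv2.cvtColor(s["image"],cv2.COLOR_BGR2HSV)
E
```

```text
[0.540318   0.13347623 0.13248053]
```

View pics/f1.png

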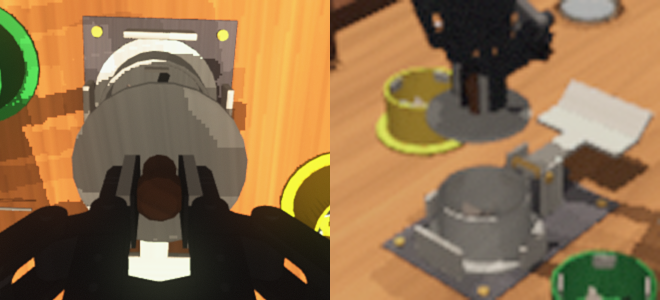

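apply_moves([
  [[0,0,0],[-0.3,1.5,0],-1],
  [[0,0,0],[-0.8,3.8,0],-1],
  [[0,0,0],[-0.9,4.4,0],-1],
  [[0,0,0],[-0.9,4.4,0],-1],
  [[0,0,0],[-0.9,4.0,0],-1],
  [[0,0,0],[-0.7,3.2,-1],-1],
  [[0,0,0],[0,0,-1],-1],
  [[0,0,0],[0,0,0],-1],
])

```text
t: 9.0
eef_pos: [0.4919, 0.3465, 0.1083]
tcp_rot: [-0.001, 0.707, 0.708, -0.003]
ft_force: [-0.2, -0.8, -0.5]
grip_width: 0.017
grip_force: 59.6
```

```bash
python3 - <<'E'
from h import *
w=cams.snapshot("wrist");b=cams.snapshot("side");a=cams.snapshot("scene")
print(manip.get_state()["eef_pos"],manip.get_state()["ft_force"])
# fit mat outline from scene/side colour
for s,r in((a,(280,350,55,345,410)),(b,(280,350,0,150,230))):
    pass
cv2.imwrite("pics/g1.png",np.hstack([w["image"],cv2.resize(a["image"][250:340,330:420],None,fx=3.0,fy=4.2667)[:384]]))
E
```

```text
[0.49429926 0.34546113 0.11073884] [ 0.15865652  1.12879405 -1.23224658]
```

View pics/g1.png

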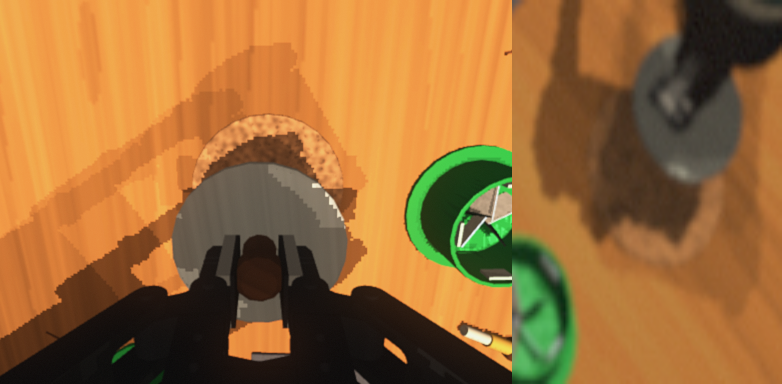

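Wrist: mat arc through (194,185), (268,113), (342,185); lid edges at x=173 and 348, y=162 and 322.

```bash
python3 - <<'E'
from h import *
from scipy.optimize import least_squares
w=cams.snapshot("wrist")
P=np.array([plane(w,p,.004) for p in((194,180),(342,180),(268,113),(218,134),(317,132))])
f=least_squares(lambda c:np.hypot(*(P[:,:2]-c).T)-.055,[.495,.346]); print(f.x,f.fun.round(4))
L=[plane(w,p,.0985)[:2] for p in((173,240),(348,240),(265,162),(262,322))];print(np.round(L,4), (L[0]+L[1])/2,(L[2]+L[3])/2)
print(manip.get_state()["eef_pos"])
E
```

```text
[0.50113981 0.3444608 ] [-0.0005 -0.0006  0.0009 -0.0006 -0.0004]
[[0.4546 0.3504]
 [0.5362 0.3504]
 [0.4973 0.3876]
 [0.4962 0.3048]] [0.49538405 0.35038825] [0.49676514 0.34620345]
[0.49479127 0.34547539 0.11126666]
```

```bash
python3 - <<'E'
from h import *
for n,(u,v) in(("scene",(378,290)),("side",(189,313))):
    s=cams.snapshot(n); im=cv2.imread(f"pics/{n}0.png")
    S=cv2.GaussianBlur(cv2.cvtColor(im,cv2.COLOR_BGR2HSV)[...,1],(5,5),0)[v-40:v+40,u-45:u+45]
    t,m=cv2.threshold(S,0,1,cv2.THRESH_BINARY_INV+cv2.THRESH_OTSU)
    m=cv2.morphologyEx(m,cv2.MORPH_OPEN,np.ones((5,5)))
    k,_=cv2.findContours(m,0,2); k=cv2.convexHull(max(k,key=cv2.contourArea)); 
    e=[plane(s,p[0]+[u-45,v-40],.004)[:2] for p in k]; c,r=cv2.minEnclosingCircle(np.float32(e)*1000)
    M=cv2.moments(k);print(n,t,np.round(c,1),r, plane(s,(M['m10']/M['m00']+u-45,M['m01']/M['m00']+v-40),.004))
w=cams.snapshot("wrist")["image"]
h=cv2.cvtColor(w,cv2.COLOR_BGR2HSV);print(h[150,185:205,1],h[150,185:205,2]);print(h[175,180:200,1],h[175,335:355,1])
E
```

```text
scene 159.0 [495.9 345. ] 55.226627349853516 [0.49686657 0.34630667 0.004     ]
side 130.0 [497.5 346. ] 55.62785720825195 [0.49519873 0.34880515 0.004     ]
[184 182 184 184 184 185 184 185 188 189 189 182 165 150 145 146 151 158
 162 161] [234 234 234 233 233 232 231 229 227 223 216 202 225 239 241 241 239 235
 231 231]
[188 188 188 189 187 189 189 185 172 166 164 165 164 166 166 165 167 166
 163 162] [169 181 187 186 185 185 185 183 182 183 182 182 183 183 182 183 182 183
 182 182]
```

apply_moves([
  [[0,0,0],[0.1,-0.05,-2.5],-1],
  [[0,0,0],[0,0,-2.5],-1],
  [[0,0,0],[0,0,-1.5],-1],
  [[0,0,0],[0,0,-0.8],-1],
  [[0,0,0],[0,0,-0.4],-1],
  [[0,0,0],[0,0,0],-1],
])

```text
t: 9.95
eef_pos: [0.4958, 0.3458, 0.0343]
tcp_rot: [-0.0, 0.708, 0.707, 0.0]
ft_force: [0.1, -0.3, -0.7]
grip_width: 0.0177
grip_force: 59.6
```

apply_moves([
  [[0,0,0],[0,0,-0.2],-1],
  [[0,0,0],[0,0,-0.15],-1],
  [[0,0,0],[0,0,-0.1],-1],
])

```text
t: 10.25
eef_pos: [0.496, 0.3461, 0.0304]
tcp_rot: [0.0, 0.708, 0.707, 0.001]
ft_force: [-0.5, -0.3, -0.8]
grip_width: 0.0173
grip_force: 59.6
```

apply_moves([
  [[0,0,0],[0,0,-0.1],-1],
  [[0,0,0],[0,0,-0.1],-1],
])

```text
t: 10.45
eef_pos: [0.4957, 0.3459, 0.0279]
tcp_rot: [0.0, 0.708, 0.707, 0.0]
ft_force: [-0.1, 0.1, 0.2]
grip_width: 0.0177
grip_force: 59.6
```

apply_moves([
  [[0,0,0],[0,0,-0.1],-1],
  [[0,0,0],[0,0,0],-1],
])

```text
t: 10.65
eef_pos: [0.4956, 0.3458, 0.0267]
tcp_rot: [-0.0, 0.708, 0.707, -0.0]
ft_force: [0.4, -0.3, -1.0]
grip_width: 0.0175
grip_force: 59.6
```

apply_moves([
  [[0,0,0],[0,0,-0.1],-1],
  [[0,0,0],[0,0,0],-1],
])

```text
t: 10.85
eef_pos: [0.4958, 0.3459, 0.0265]
tcp_rot: [0.0, 0.708, 0.707, 0.0]
ft_force: [-1.2, -2.4, 4.0]
grip_width: 0.0174
grip_force: 60.1
```

apply_moves([
  [[0,0,0],[0,0,-0.1],-1],
  [[0,0,0],[0,0,0],-1],
])

```text
t: 11.05
eef_pos: [0.4958, 0.3459, 0.0265]
tcp_rot: [0.0, 0.708, 0.707, -0.0]
ft_force: [-3.2, -2.7, 10.5]
grip_width: 0.0172
grip_force: 60.6
```

apply_moves([
  [[0,0,0],[0,0,0.15],-1],
  [[0,0,0],[0,0,0],-0.3],
  [[0,0,0],[0,0,0],0.1],
  [[0,0,0],[0,0,0],0.1],
  [[0,0,0],[0,0,1.5],0.1],
  [[0,0,0],[0,0,3],0.1],
  [[0,0,0],[0,0,4],0.1],
  [[0,0,0],[0,0,5],-1],
])

```text
t: 11.85
eef_pos: [0.4943, 0.345, 0.1615]
tcp_rot: [-0.0, 0.708, 0.707, -0.002]
ft_force: [0.2, -0.0, 0.5]
grip_width: 0.0337
grip_force: 0.0
```

apply_moves([
  [[0,0,0],[0.4,-4.5,1],-1],
  [[0,0,0],[0.4,-4.5,1],-1],
  [[0,0,0],[0.4,-4.5,1],-1],
  [[0,0,0],[0.4,-4.5,0.5],-1],
  [[0,0,0],[0.4,-4.5,0.5],-1],
  [[0,0,0],[0.4,-4.5,0],-1],
  [[0,0,0],[0.4,-4.5,0],-1],
  [[0,0,0],[0.4,-4.5,0],-1],
])

```text
t: 12.65
eef_pos: [0.5277, -0.016, 0.2027]
tcp_rot: [0.001, 0.708, 0.707, 0.001]
ft_force: [0.0, 0.2, -0.2]
grip_width: -0.0001
grip_force: 0.0
```

apply_moves([
  [[0,0,0],[0.4,-4.5,0],-1],
  [[0,0,0],[0.4,-4.5,0],-1],
  [[8,0,0],[0,-2,0],-1],
  [[8,0,0],[0,0,0],-1],
  [[8,0,0],[0,0,0],-1],
  [[7,0,0],[0,0,0],-1],
  [[7,0,0],[0,0,0],-1],
  [[7,0,0],[0,0,0],-1],
])

```text
t: 13.45
eef_pos: [0.5362, -0.1253, 0.2031]
tcp_rot: [-0.271, 0.653, 0.653, 0.273]
ft_force: [0.5, 1.4, -0.6]
grip_width: -0.0001
grip_force: 0.0
```

```bash
python3 - <<'E'
from h import *
s=manip.get_state();q=s["tcp_rot"];print(s["eef_pos"],s["joint_pos"],R.from_quat(q[[1,2,3,0]]).as_matrix().round(3))
a=cams.snapshot("scene");b=cams.snapshot("side")
c=cv2.resize(a["image"][130:330,200:430],None,fx=1.9,fy=1.9,interpolation=cv2.INTER_CUBIC)
d=cv2.resize(b["image"][140:340,130:320],None,fx=1.9,fy=1.9,interpolation=cv2.INTER_CUBIC)
cv2.imwrite("pics/i1.png",np.hstack([c,d]))
E
```

```text
[ 0.53621363 -0.1253172   0.20312686] [-0.63584736  0.32693669  1.79198844  0.60939728  1.56120725 -0.81440721] [[-0.001  1.     0.003]
 [ 0.705 -0.002  0.709]
 [ 0.709  0.002 -0.705]]
```

View pics/i1.png

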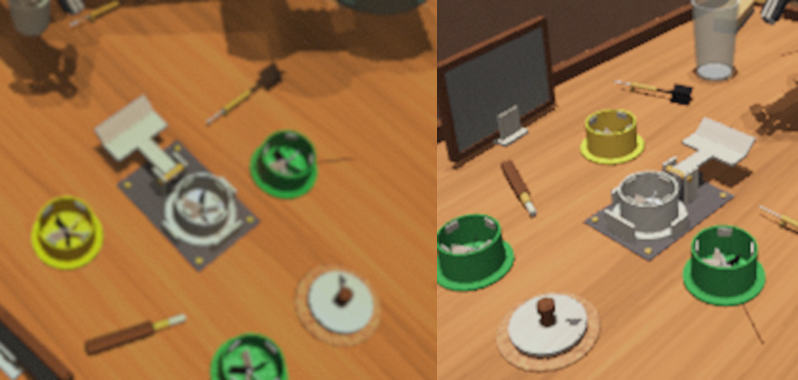

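Overview: lid knob-up within the mat, tin open and upright in the bracket, pedal still level, bystanders in place. Next: go in under the toe along the tool axis.

apply_moves([
  [[0,0,0],[0,0,-4.2],-1],
  [[0,0,0],[0,0,-4.1],-1],
  [[0,0,0],[0,2.2,-2.2],-1],
  [[0,0,0],[0,2.5,-2.5],-1],
  [[0,0,0],[0,2.0,-2.0],-1],
  [[0,0,0],[0,1.5,-1.5],-1],
  [[0,0,0],[0,1.0,-1.0],-1],
  [[0,0,0],[0,0,0],-1],
])

```text
t: 14.35
eef_pos: [0.5348, -0.0304, 0.026]
tcp_rot: [-0.271, 0.653, 0.654, 0.27]
ft_force: [-0.0, 0.3, 0.9]
grip_width: -0.0002
grip_force: 0.0
```

apply_moves([
  [[0,0,0],[0,0,0.6],-1],
  [[0,0,0],[0,0.1,0.8],-1],
  [[0,0,0],[0,0.1,0.8],-1],
  [[0,0,0],[0,0.2,0.8],-1],
  [[0,0,0],[0,0.2,0.8],-1],
])

```text
t: 14.85
eef_pos: [0.5364, -0.028, 0.0654]
tcp_rot: [-0.269, 0.654, 0.653, 0.27]
ft_force: [-0.6, -4.7, -1.1]
grip_width: 0.0001
grip_force: 2.4
```

apply_moves([
  [[0,0,0],[0,0.2,0.8],-1],
  [[0,0,0],[0,0.2,0.8],-1],
  [[0,0,0],[0,0,0.6],-1],
  [[0,0,0],[0,0,0],-1],
])

```text
t: 15.25
eef_pos: [0.5362, -0.0221, 0.0877]
tcp_rot: [-0.27, 0.653, 0.653, 0.271]
ft_force: [-0.0, -0.1, -0.0]
grip_width: -0.0002
grip_force: 0.0
```

```bash
python3 - <<'E'
from h import *
a=cams.snapshot("scene");b=cams.snapshot("side")
c=cv2.resize(a["image"][130:330,200:430],None,fx=1.9,fy=1.9,interpolation=cv2.INTER_CUBIC)
d=cv2.resize(b["image"][140:340,130:320],None,fx=1.9,fy=1.9,interpolation=cv2.INTER_CUBIC)
cv2.imwrite("pics/j1.png",np.hstack([c,d]))
E
```

```text
(no output)
```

View pics/j1.png

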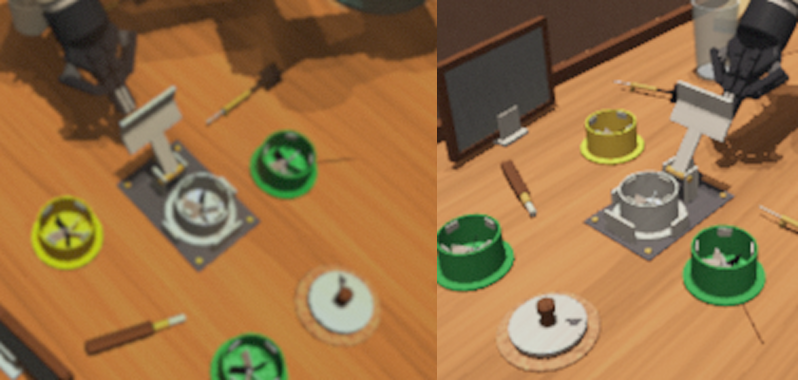

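Pedal is sprung up, tool force zero. Retreat, then check numerically the toe and lid.

apply_moves([
  [[0,0,0],[0,-3,2],-1],
  [[0,0,0],[0,-4,3],-1],
  [[0,0,0],[0,-3,3],-1],
  [[0,0,0],[0,0,0],-1],
  [[0,0,0],[0,0,0],-1],
])

```text
t: 15.85
eef_pos: [0.5359, -0.1229, 0.1663]
tcp_rot: [-0.27, 0.654, 0.653, 0.271]
ft_force: [-0.1, 0.0, 0.6]
grip_width: -0.0001
grip_force: 0.0
```

```bash
python3 - <<'E'
from h import *
for n,(u,v) in(("scene",(380,288)),("side",(189,310))):
    s=cams.snapshot(n); im=s["image"]; o=cv2.imread(f"pics/{n}0.png")
    S=cv2.cvtColor(im,cv2.COLOR_BGR2HSV)[v-40:v+40,u-45:u+45,1]
    m=cv2.morphologyEx((S<70).astype(np.uint8),cv2.MORPH_OPEN,np.ones((3,3)))
    k=max(cv2.findContours(m,0,2)[0],key=cv2.contourArea);k=cv2.convexHull(k)
    e=[plane(s,p[0]+[u-45,v-40],.013)[:2] for p in k];c,r=cv2.minEnclosingCircle(np.float32(e)*1000);print(n,"lid",c,r)
    d=cv2.absdiff(im,o).max(2); p=proj(s,[.536,.0215,.13]).astype(int); print("toe diff",d[p[1]-14:p[1]+14,p[0]-14:p[0]+14].mean(), manip.get_state()["t"])
E
```

```text
scene lid (494.47900390625, 345.9599609375) 41.584659576416016
toe diff 8.448979591836734 15.9
side lid (496.27252197265625, 347.5461730957031) 42.82542419433594
toe diff 1.3660714285714286 15.95
```

```bash
python3 -c "
from cell import manip
print(manip.finish_job())"
```

```text
the job is handed in; nothing more can be done
None
```

The job is handed in: the pedal was locked, the lid was pulled off and set knob up within about 2 mm of the mat's centre, and the pedal was flicked fully up, leaving the tin upright in the bracket; nothing else on the ledge appeared to have moved, and it took about 16 s.

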